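# Make room on one power strip: swap the long adapter to the end and move all plugs over

### The arm

A 6-joint arm with a two-finger parallel gripper is mounted at the origin on a cart in front of the work surface, level with it; the furniture and walls round the work are solid. World frame = base frame: x ahead of the robot, y to its left, z up, the work surface at z = 0. Lengths are in mm, angles in degrees, forces in N, time in s.
With the tool pointing down it reaches from about 350 to 850 mm from the base axis. Payload 8.1 kg.
Tool frame: the origin (TCP) lies midway between the tips of the shut fingers; the grasp point (between the pads) lies 19 mm behind it (r.tcp_to_grasp is the distance from the TCP to the grasp point, in mm); z points along the fingers, y is the direction in which the jaws open and shut (so a half turn about z gives the same grasp; the last joint's range is limited). The gripper opens to 85 mm and grips with 20 to 120 N. Pads are 22 mm wide; open, the fingers measure 114 mm over their backs; the gripper's body (76 mm by 85 mm) begins 54 mm behind the grasp point. The pads swing forward as they close: fully open they stand 13 mm farther back than shut.
Start: joints at [63.518, 7.471, 85.268, -0, 87.261, -4.893], TCP at [220.747, 557.921, 231.292] pointing down, gripper open.
Joint ranges: [-169.43, 169.43], [-51.17, 129.36], [1.28, 143.12], [-76.62, 256.62], [0, 156.53], [-152.29, 152.29]. Speed limits (degrees/s): [136.94, 136.94, 159.86, 180, 180, 180].

### API

Orientations are given as [roll, pitch, yaw] about the fixed x, y, z axes, in that order (R = Rz(yaw) Ry(pitch) Rx(roll)).
In Python, from bench import r gives the robot as it stands.
- The arm moves only by the tool jog_arm, never from a script. Its argument "targets" is a list of rows, each a list of 7 numbers: the shift along the tool's x, y, z in m, then the turn, a rotation vector about the tool's x, y, z in rad, then the closure, from 0 (fully open) to 1 (shut). In form: [[dx, dy, dz, wx, wy, wz, claw], ...]. A call has 1 to 5 rows; each row is the pose to reach, as a shift and turn from the pose commanded when the call began, along the tool's axes at that moment; what a row does not reach only later rows make up. A row lasts 1/12 s, in which the tool goes at most 41.7 mm and 7.16 degrees, less where a joint would pass 70% of its speed; a pose out of reach is approached as far as the arm can. A call with a gripper value outside its range is refused whole. The fingers move at their own pace and stop on an object; "newtons" is the grip in N (left out, the last holds). Time passes only in rows, so rows that repeat a pose let the fingers close. It gives the time, the measured TCP pose, the force and the opening at its end, in the units of the state.
- r.sense(): the state, without advancing time (a new reading comes with each control period).
- r.snapshot(name): name is "scene" or "side" or "wrist"; returns a dict with "pixels" (420x560x3 uint8, red, green, blue), "fx", "fy", "cx", "cy" (pixels), "dist" ([k1, k2, p1, p2, k3] as OpenCV has them; the pictures are not rectified), "origin" and "attitude" of the camera in the world. Camera axes: x right, y down, z forward; pixel columns grow to the right and rows downward; lengths in mm; the calibration is good to about 2 mm. A picture is of the moment at which its call begins. There is no depth.
- r.hand_in(): hands the job in, once; it reports no verdict.
The state is a dict: "time": time; "joint_pos": joint angles; "qd": joint speeds; "joint_efforts": joint torques, N m; "tool_pos": TCP position; "tcp_rot": TCP orientation; "ft_force": force on the tool from outside, world axes, zero at the start; "wrist_torque": the same for the moment, N m; "finger_gap": finger opening in mm.
Only numpy, scipy, OpenCV 4.12 (cv2) and the standard library are available. Lean on these libraries where they do the work, as an engineer would, in place of code of your own. Each camera call takes 0.05 s, during which the arm holds its last target.

### The job

The power strip with only one adapter is going away for its safety test, so get all four adapters plugged fully into the other strip, one in each socket. That works only if the long network adapter, which now covers its neighbour's socket, changes places with the adapter in the end socket (the one farthest from the strip's switch), so that its long body hangs out over the end; you can park the other one in a free socket of the outgoing strip meanwhile. The three short adapters may go in any order in the remaining sockets.

Things in the scene. Friction and masses are not known exactly. Their poses are not given: they have to be found in the camera images.
- keep_strip: White power strip, 54 wide (x), y -114 to +135, top z 42 mm, fixed; origin under its centre line on the desk. 4 sockets, wells 37 mm wide with floor at z 22, at x 0, y -38.5, 7.5, 53.5, 99.5 (end socket); switch at y -84. The strip that stays: at first holds the network adapter at 7.5 (covering 53.5) and short adapters at -38.5 and 99.5.
- old_strip: White power strip, 54 wide (x), y -114 to +135, top z 42 mm, fixed; origin under its centre line on the desk. 4 sockets, wells 37 mm wide with floor at z 22, at x 0, y -38.5, 7.5, 53.5, 99.5 (end socket); switch at y -84. The outgoing strip: at first one short adapter at 7.5, other sockets free.
- network_adapter: Long white adapter, dark vents, 120 g. Origin: centre of the underside of its round plug foot (33 mm wide, 19 mm high, lower edge tapered to 20 mm; pins meet nothing); z up, y along the strip (may be plugged in half turned). Box 50 wide (x), y -19 to +67 (overhang +y, at first towards the end socket), z 19 to 55 mm, rests on the strip top. Centre of mass at y +22: grip there across the width.
- usb_charger: Short white charger with two USB ports in its top, 70 g. Origin: centre of the underside of its round plug foot (33 mm wide, 19 mm high, lower edge tapered to 20 mm; pins meet nothing); z up, y along the strip (may be plugged in half turned). Box centred over the foot, 46 wide (x), 38 long (y), z 19 to 59 mm.
- timer: Short white timer with a round grey dial on top, 80 g. Origin: centre of the underside of its round plug foot (33 mm wide, 19 mm high, lower edge tapered to 20 mm; pins meet nothing); z up, y along the strip (may be plugged in half turned). Box centred over the foot, 46 wide (x), 38 long (y), z 19 to 49 mm; dial 37 mm wide, up to z 63.
- repeater: Tall black wireless repeater, 80 g. Origin: centre of the underside of its round plug foot (33 mm wide, 19 mm high, lower edge tapered to 20 mm; pins meet nothing); z up, y along the strip (may be plugged in half turned). Box centred over the foot, 42 wide (x), 36 long (y), z 19 to 73 mm.

How it is judged (in metres and radians):
At the end, for the whole second after the job is handed in: In the staying strip: network adapter in the end socket, each short adapter in one of the other three; feet within 8 mm of the socket centre along and across, underside at most 5 mm above the well floor, upright within 0.1 rad, square to the strip within 0.2 rad, released, at rest (x of network_adapter in the frame of keep_strip between -0.008 and 0.008 m and z of network_adapter in the frame of keep_strip between 0.019 and 0.027 m and angle between each of network_adapter, usb_charger, timer, repeater's own z axis and vertical below 0.1 rad and angle between the y axis of each of network_adapter, usb_charger, timer, repeater and the y axis of keep_strip, either way round below 0.2 rad and linear speed of each of network_adapter, usb_charger, timer, repeater below 0.02 m/s and angular speed of each of network_adapter, usb_charger, timer, repeater below 0.2 rad/s and y of network_adapter in the frame of keep_strip between 0.0915 and 0.1075 m and x of usb_charger in the frame of keep_strip between -0.008 and 0.008 m and z of usb_charger in the frame of keep_strip between 0.019 and 0.027 m and (y of usb_charger in the frame of keep_strip between -0.0465 and -0.0305 m or y of usb_charger in the frame of keep_strip between -0.0005 and 0.0155 m or y of usb_charger in the frame of keep_strip between 0.0455 and 0.0615 m) and x of timer in the frame of keep_strip between -0.008 and 0.008 m and z of timer in the frame of keep_strip between 0.019 and 0.027 m and (y of timer in the frame of keep_strip between -0.0465 and -0.0305 m or y of timer in the frame of keep_strip between -0.0005 and 0.0155 m or y of timer in the frame of keep_strip between 0.0455 and 0.0615 m) and x of repeater in the frame of keep_strip between -0.008 and 0.008 m and z of repeater in the frame of keep_strip between 0.019 and 0.027 m and (y of repeater in the frame of keep_strip between -0.0465 and -0.0305 m or y of repeater in the frame of keep_strip between -0.0005 and 0.0155 m or y of repeater in the frame of keep_strip between 0.0455 and 0.0615 m)); the robot touches nothing.
It also fails if it takes over 88 s, if anything falls off the work surface, if the arm or the gripper's body presses on something with over 40 N, if the wrist force passes 120 N, or if a joint passes its speed limit or range.

## Working session

There is one attempt and no reset: what is moved stays moved. The work goes in short steps, Python scripts to look and compute and a tool call to move; the robot and the scene stay as the last step left them, time stands still between calls to the robot, and variables do not carry over. Pictures are saved under pics/ and viewed, and the job is handed in when it is done.

Besides the shell and the picture viewer there is one more tool, called after "Emit:" as name([rows], argument=value, ...), one row to a line, values as JSON. jog_arm: Moves the arm, as the interface text tells. Its arguments: {"type":"object","properties":{"targets":{"type":"array","items":{"type":"array","items":{"type":"number"}}},"newtons":{"type":"number"}},"required":["targets"]}

```bash
ls; mkdir -p pics; python3 - <<'E'
from bench import r
import cv2
print(r.sense())
for n in ("scene","side","wrist"):
    s=r.snapshot(n); cv2.imwrite(f"pics/{n}0.png",s["pixels"][:,:,::-1])
    print(n,{k:v for k,v in s.items() if k!="pixels"})
E
```

```text
pics
{'time': 0.0, 'joint_pos': array([ 6.35201513e+01,  7.51686918e+00,  8.53311829e+01, -1.31465531e-04,
        8.72607026e+01, -4.89289785e+00]), 'qd': array([ 0.06656248, -0.10957971, -0.0584066 , -0.02489365, -0.00798958,
        0.02432224]), 'joint_efforts': array([ 3.12640012e-03, -5.69396710e+01, -5.00550377e+01, -8.81827236e-05,
        1.45604450e-02, -4.83275346e-05]), 'tool_pos': array([220.47492661, 557.42049198, 230.20782548]), 'tcp_rot': array([-1.79891630e+02, -9.14522316e-03,  1.58413047e+02]), 'ft_force': array([-0.12668934, -0.53572755,  0.56789829]), 'wrist_torque': array([-0.0320145 ,  0.00150291,  0.01420747]), 'finger_gap': 85.47345031440794}
scene {'fx': 446.0845566721627, 'fy': 446.0845566721627, 'cx': 281.95426137887307, 'cy': 203.18464678253542, 'dist': array([-0.13133723,  0.        ,  0.        ,  0.        ,  0.        ]), 'origin': array([  57.59849753, -292.41331045,  694.64283314]), 'attitude': array([-138.02871117,    0.61861948,  -61.82779119])}
side {'fx': 390.4846937777497, 'fy': 390.4846937777497, 'cx': 281.9703220313555, 'cy': 209.4589081825751, 'dist': array([-0.09115345,  0.        ,  0.        ,  0.        ,  0.        ]), 'origin': array([ 260.76974418, -635.78694049,  529.12230226]), 'attitude': array([-124.9966543 ,   -1.13113588,  -22.42828265])}
wrist {'fx': 320.0156610857292, 'fy': 320.0156610857292, 'cx': 278.2137636778981, 'cy': 211.20607636550469, 'dist': array([-0.02303409,  0.        ,  0.        ,  0.        ,  0.        ]), 'origin': array([148.05997452, 587.05647551, 373.12090216]), 'attitude': array([161.99034819,   0.17478882,  68.41665069])}
```

View pics/scene0.png

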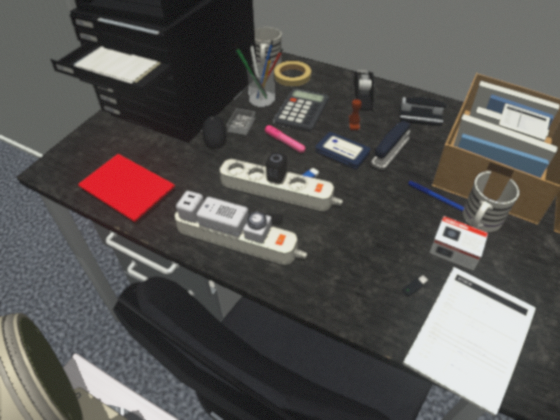

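View pics/side0.png

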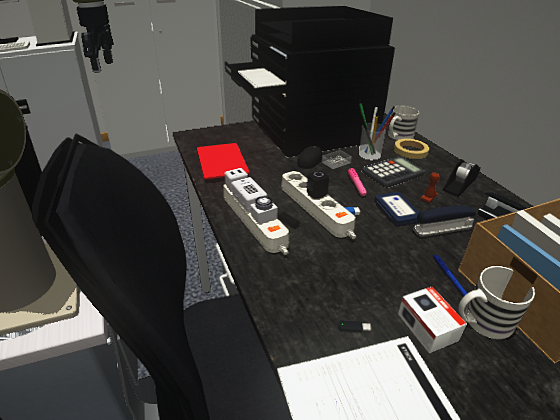

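View pics/wrist0.png

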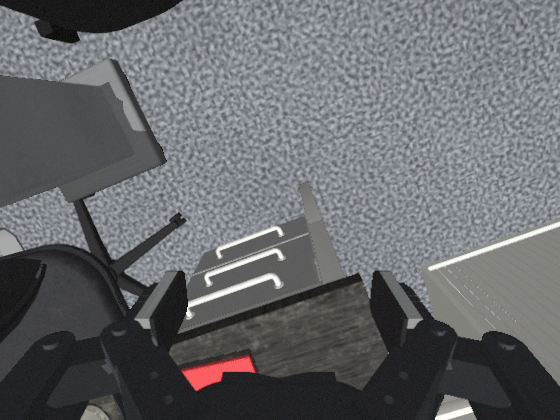

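Scene view: the keep strip is in front, from (180,205) to (298,250). It holds the USB charger at (188,202), the network adapter at (222,212) and the timer at (257,222), with its switch at (281,240). The old strip is behind it, with the repeater at (276,165) and its switch at (318,188). I'll enlarge both views.

```bash
python3 - <<'E'
import cv2
a=cv2.imread("pics/scene0.png")[145:270,165:350]; cv2.imwrite("pics/sc_c.png",cv2.resize(a,None,fx=4.3,fy=4.3,interpolation=cv2.INTER_CUBIC))
a=cv2.imread("pics/side0.png")[155:260,210:370]; cv2.imwrite("pics/si_c.png",cv2.resize(a,None,fx=5,fy=5,interpolation=cv2.INTER_CUBIC))
E
```

```text
(no output)
```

View pics/sc_c.png

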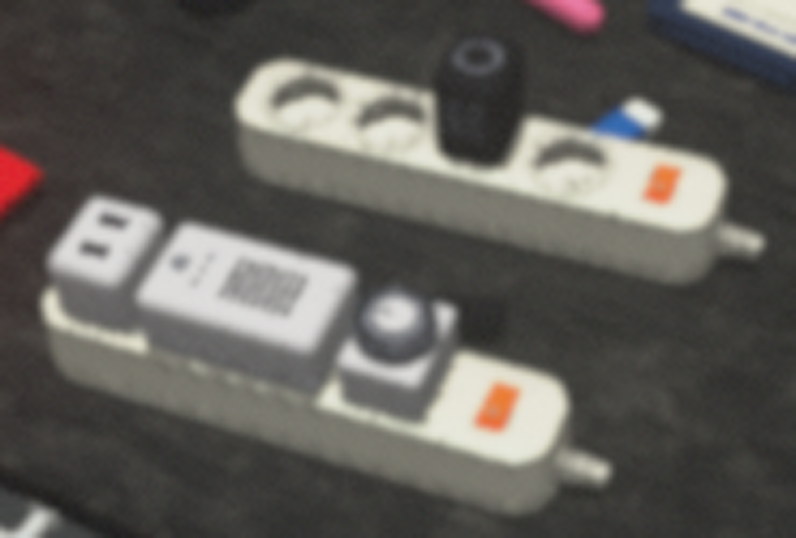

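View pics/si_c.png

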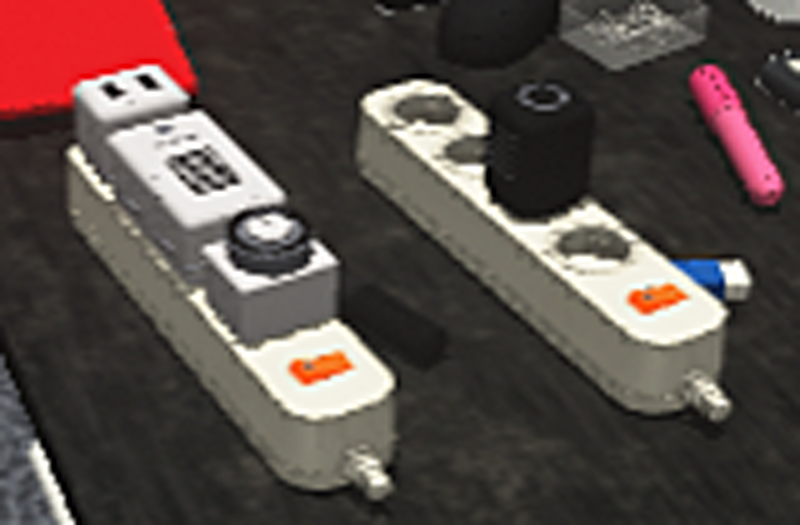

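```bash
cat > h.py <<'E'
import numpy as np, cv2, pickle
from scipy.spatial.transform import Rotation as Ro
def ray(s,u,v):
    K=np.array([[s["fx"],0,s["cx"]],[0,s["fy"],s["cy"]],[0,0,1]])
    p=cv2.undistortPoints(np.array([[[u,v]]],float),K,np.array(s["dist"]))[0,0]
    d=Ro.from_euler("xyz",s["attitude"],degrees=True).apply([p[0],p[1],1]); return np.array(s["origin"]),d/np.linalg.norm(d)
def proj(s,P):
    K=np.array([[s["fx"],0,s["cx"]],[0,s["fy"],s["cy"]],[0,0,1]])
    R=Ro.from_euler("xyz",s["attitude"],degrees=True).inv()
    rv=R.as_rotvec(); t=-R.apply(s["origin"])
    return cv2.projectPoints(np.array(P,float).reshape(-1,3),rv,t,K,np.array(s["dist"]))[0][:,0]
def tri(*rs):
    A=np.zeros((3,3));b=np.zeros(3)
    for o,d in rs:
        M=np.eye(3)-np.outer(d,d);A+=M;b+=M@o
    X=np.linalg.solve(A,b); return X,[round(float(np.linalg.norm(np.cross(X-o,d))),1) for o,d in rs]
def onz(r_,z): o,d=r_; return o+d*(z-o[2])/d[2]
def snap(r,n,f):
    s=r.snapshot(n); cv2.imwrite(f"pics/{f}.png",s["pixels"][:,:,::-1]); pickle.dump({k:v for k,v in s.items() if k!="pixels"},open(f"{f}.pkl","wb")); return s
def load(f): return pickle.load(open(f+".pkl","rb"))
E
python3 - <<'E'
from bench import r
from h import *
a=snap(r,"scene","scene1");b=snap(r,"side","side1")
np.set_printoptions(precision=1,suppress=True)
for n,s,t in [("ksw",(497,407),(321,368)),("dial",(397,318),(270,235)),("usb",(107,232),(132,93)),("o99",(305,103),(427,110)),("o-38",(570,163),(592,244)),("osw",(662,184),(659,299)),("rep",(479,57),(544,96))]:
    X,e=tri(ray(a,s[0]/4.3+165,s[1]/4.3+145),ray(b,t[0]/5+210,t[1]/5+155)); print(n,X,e)
E
```

```text
ksw [496.5 -46.6  35.7] [0.9, 0.9]
dial [491.4  -1.9  75.3] [0.3, 0.3]
usb [474.9 138.2  72.4] [0.8, 0.8]
o99 [621.7 129.3  35.1] [2.5, 2.5]
o-38 [642.1  -8.4  37.4] [1.6, 1.6]
osw [652.3 -52.6  34.4] [1.3, 1.3]
rep [637.2  37.7  90.4] [1.3, 1.3]
```

Emit:
jog_arm([
  [-0.157, -0.114, -0.022, 0, 0, 0.34, 0],
  [-0.157, -0.114, -0.022, 0, 0, 0.34, 0],
  [-0.157, -0.114, -0.022, 0, 0, 0.34, 0],
  [-0.157, -0.114, -0.022, 0, 0, 0.34, 0],
  [-0.157, -0.114, -0.022, 0, 0, 0.34, 0],
])

```text
time: 0.67
tool_pos: [326.1, 391.6, 253.7]
tcp_rot: [180.0, 0.1, 138.9]
ft_force: [-0.4, -0.2, -0.5]
finger_gap: 85.2
```

```bash
cat >> h.py <<'E'
def delta(tp,rot,goal,yaw):
    """tool-frame shift (m) and rotvec from pose to goal, pointing down with given yaw"""
    R0=Ro.from_euler("xyz",rot,degrees=True);R1=Ro.from_euler("xyz",[180,0,yaw],degrees=True)
    return np.round(np.r_[R0.inv().apply(np.array(goal)-tp)/1000,(R0.inv()*R1).as_rotvec()],4)
E
cat > go.py <<'E'
import sys
from bench import r
from h import *
s=r.sense(); g=[float(v) for v in sys.argv[1:]]
print(round(s["time"],2),s["tool_pos"].round(1),s["tcp_rot"].round(2),s["finger_gap"].round(1),"F",s["ft_force"].round(1))
if g: print(delta(s["tool_pos"],s["tcp_rot"],g[:3],g[3]).tolist())
E
python3 go.py 550 40 300 96.7
```

```text
Traceback (most recent call last):
  File "go.py", line 5, in <module>
    print(round(s["time"],2),s["tool_pos"].round(1),s["tcp_rot"].round(2),s["finger_gap"].round(1),"F",s["ft_force"].round(1))
                                                                          ^^^^^^^^^^^^^^^^^^^^^
AttributeError: 'float' object has no attribute 'round'
```

```bash
sed -i 's/s\["finger_gap"\].round(1)/round(s["finger_gap"],1)/' go.py; python3 go.py 550 40 300 96.7
```

```text
0.67 [326.1 391.6 253.7] [1.7999e+02 6.0000e-02 1.3885e+02] 85.2 F [-0.4 -0.2 -0.5]
[-0.4, -0.1174, -0.0459, 0.0006, 0.0009, 0.7357]
```

Emit:
jog_arm([
  [-0.187, -0.055, -0.022, 0, 0, 0.37, 0],
  [-0.187, -0.055, -0.022, 0, 0, 0.37, 0],
  [-0.187, -0.055, -0.022, 0, 0, 0.37, 0],
  [-0.187, -0.055, -0.022, 0, 0, 0.37, 0],
  [-0.187, -0.055, -0.022, 0, 0, 0.37, 0],
])

```text
time: 1.08
tool_pos: [431.0, 227.0, 275.9]
tcp_rot: [180.0, 0.1, 117.6]
ft_force: [0.6, -0.0, 0.6]
finger_gap: 84.9
```

```bash
python3 go.py 550 40 300 96.7
```

```text
1.08 [431.  227.  275.9] [1.7995e+02 5.0000e-02 1.1761e+02] 84.9 F [ 0.6 -0.   0.6]
[-0.2209, 0.0188, -0.0239, 0.001, 0.0008, 0.3649]
```

Emit:
jog_arm([
  [-0.19, 0.017, -0.023, 0, 0, 0.365, 0],
  [-0.19, 0.017, -0.023, 0, 0, 0.365, 0],
  [-0.19, 0.017, -0.023, 0, 0, 0.365, 0],
  [-0.19, 0.017, -0.023, 0, 0, 0.365, 0],
  [-0.19, 0.017, -0.023, 0, 0, 0.365, 0],
])

```text
time: 1.5
tool_pos: [534.6, 66.0, 298.7]
tcp_rot: [180.0, 0.1, 96.6]
ft_force: [0.6, 1.0, -0.3]
finger_gap: 85.4
```

```bash
python3 - <<'E'
from bench import r
from h import *
s=snap(r,"wrist","w1"); s=snap(r,"wrist","w1");q=r.sense();print(q["tool_pos"],q["tcp_rot"],q["time"],s["origin"],s["attitude"])
E
```

```text
[534.82108722  65.78413562 298.50267607] [1.79963277e+02 6.87291352e-02 9.65454571e+01] 1.6 [527.96239242 142.75032669 441.44181665] [ 1.61741175e+02 -4.59450249e-02  6.56616937e+00]
```

View pics/w1.png

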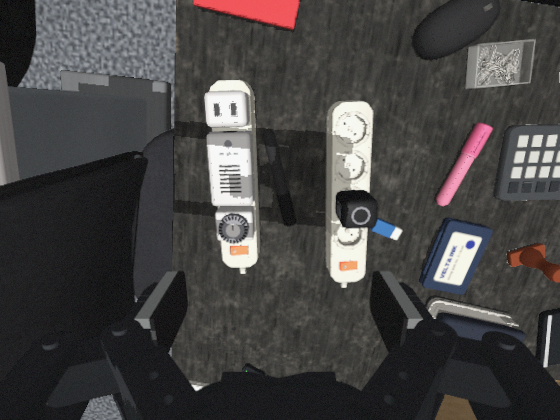

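Wrist view: the keep strip runs from (232,80) to (240,268) and the old strip from (352,100) to (346,282). USB top is at (227,109), network at (231,170), dial at (233,229) and repeater top at (359,215). Enlarging next.

```bash
python3 - <<'E'
import cv2
a=cv2.imread("pics/w1.png")[70:290,190:400]; cv2.imwrite("pics/w1a.png",cv2.resize(a[:110],None,fx=3.8,fy=3.8,interpolation=cv2.INTER_CUBIC));cv2.imwrite("pics/w1b.png",cv2.resize(a[110:],None,fx=3.8,fy=3.8,interpolation=cv2.INTER_CUBIC))
E
```

```text
(no output)
```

View pics/w1a.png

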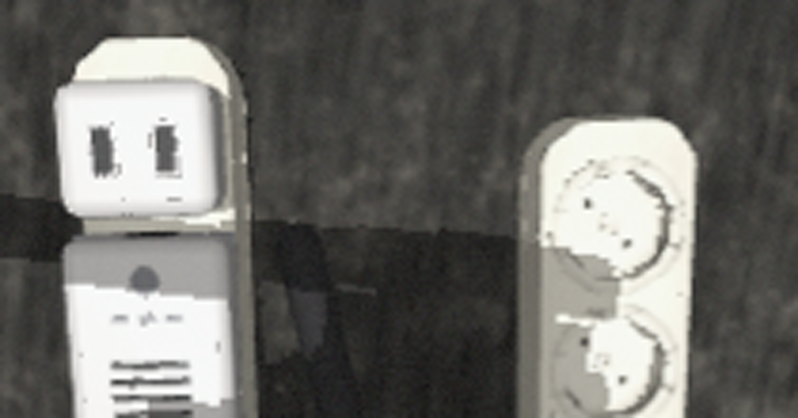

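View pics/w1b.png

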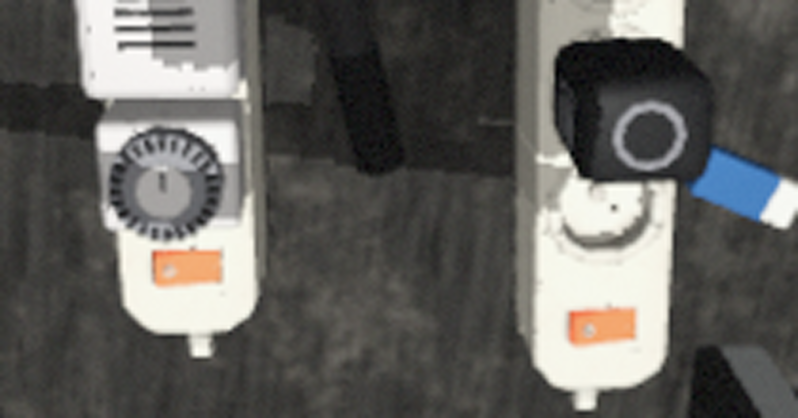

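Emit:
jog_arm([
  [0.07, 0.03, 0, 0, 0, 0, 0],
  [0.07, 0.03, 0, 0, 0, 0, 0],
  [0.07, 0.03, 0, 0, 0, 0, 0],
])

```text
time: 1.85
tool_pos: [554.7, 147.6, 297.6]
tcp_rot: [-180.0, -0.2, 97.0]
ft_force: [0.4, -0.5, -0.4]
finger_gap: 85.5
```

```bash
python3 - <<'E'
from bench import r
from h import *
s=snap(r,"wrist","w2"); s=snap(r,"wrist","w2");q=r.sense();print(q["tool_pos"],q["tcp_rot"],q["time"],s["origin"],s["attitude"])
E
```

```text
[554.06856585 144.18733111 297.69241144] [-1.79928048e+02 -1.56591918e-04  9.69757828e+01] 1.95 [545.98803788 224.42791177 440.40706259] [1.61958433e+02 1.15326850e-01 7.02332713e+00]
```

View pics/w2.png

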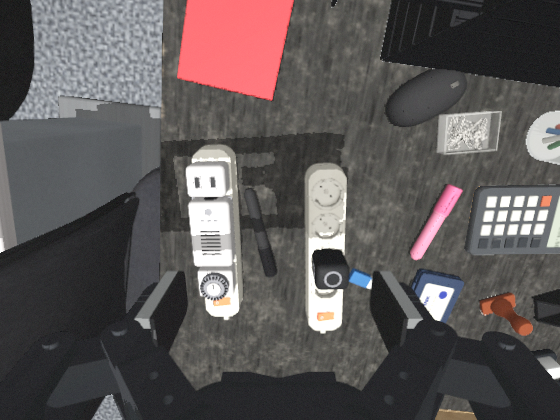

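```bash
python3 - <<'E'
import cv2
a=cv2.imread("pics/w2.png")[140:340,170:370]; cv2.imwrite("pics/w2a.png",cv2.resize(a[:110],None,fx=4,fy=4,interpolation=cv2.INTER_CUBIC));cv2.imwrite("pics/w2b.png",cv2.resize(a[90:],None,fx=4,fy=4,interpolation=cv2.INTER_CUBIC))
E
```

```text
(no output)
```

View pics/w2a.png

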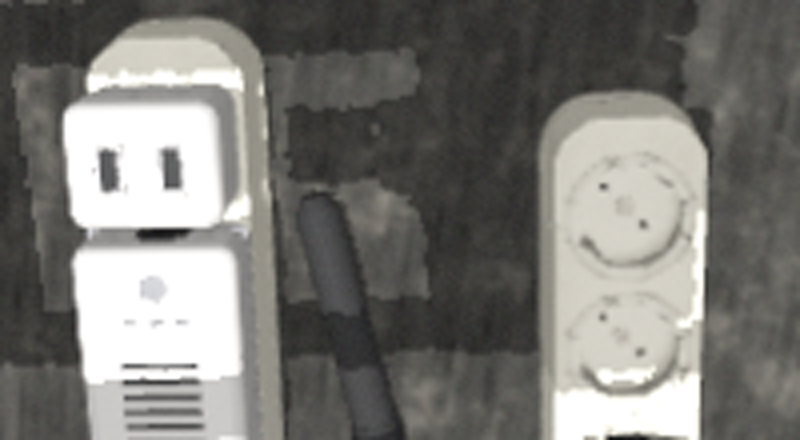

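View pics/w2b.png

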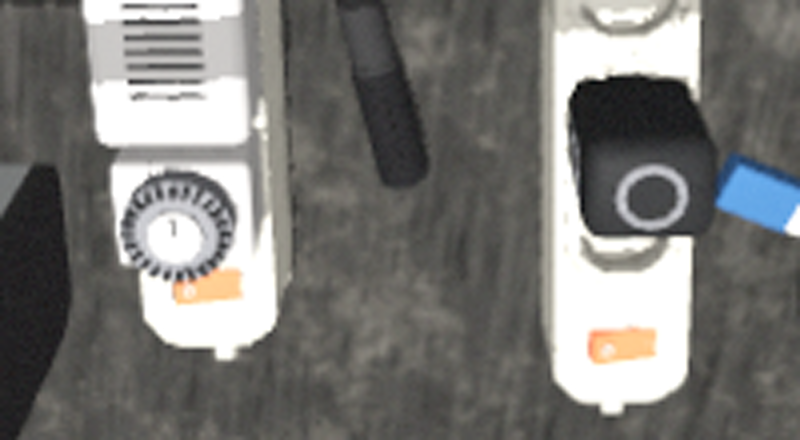

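```bash
python3 - <<'E'
from h import *
np.set_printoptions(precision=1,suppress=True)
a=load("w1");b=load("w2")
f=lambda c,p:{"1a":(p[0]/3.8+190,p[1]/3.8+70),"1b":(p[0]/3.8+190,p[1]/3.8+180),"2a":(p[0]/4+170,p[1]/4+140),"2b":(p[0]/4+170,p[1]/4+230)}[c]
g=lambda p:(p[0]-.4,p[1]-.4)
for n,c,p,d,q in [("portL","1a",(103,152),"2a",(108,170)),("portR","1a",(167,147),"2a",(171,168)),("o99pins","1a",(607,223),"2a",(624,205)),("o53pins","1a",(604,361),"2a",(621,334)),("osw","1b",(602,327),"2b",(622,345)),("ksw","1b",(188,267),"2b",(208,286)),("dial","1b",(165,192),"2b",(170,230)),("rep","1b",(649,135),"2b",(652,196)),("netdot","1a",(144,280),"2a",(153,289)),
 ("oldfar","1a",(612,118),"2a",(630,116)),("oldnear","1b",(602,388),"2b",(620,405)),("keepnear","1b",(192,333),"2b",(211,348))]:
    A=ray(a,*g(f(c,p)));B=ray(b,*g(f(d,q)));X,e=tri(A,B);print(n,X,e,"onz42",onz(A,42)[:2],onz(B,42)[:2])
    for z in (22,77,81,85,95): 
        if (n[:4],z) in (("port",81),("dial",85),("repx",95),("rep",95),("netd",77),("o99p",22),("o53p",22)): print("   at",z,onz(A,z)[:2],onz(B,z)[:2])
E
```

```text
portL [462.6 131.6  81.5] [0.4, 0.4] onz42 [455.9 130.3] [453.1 121.5]
   at 81 [462.9 131.5] [462.2 131.5]
portR [480.9 135.   83.9] [0.3, 0.3] onz42 [475.7 134.1] [473.  124.6]
   at 81 [480.8 134.9] [480.1 134.3]
o99pins [620.9 126.3  25.2] [0.2, 0.2] onz42 [617. 127.] [618.  130.3]
   at 22 [621.5 126.2] [621.7 125.5]
o53pins [628.   80.7  24.9] [0.2, 0.2] onz42 [624.1  83.2] [624.4  86.7]
   at 22 [628.9  80.2] [628.4  79.8]
osw [649.2 -56.4  42.3] [0.0, 0.0] onz42 [649.3 -56.5] [649.2 -56.5]
ksw [496.8 -48.5  44.5] [0.1, 0.1] onz42 [496.5 -49.6] [496.5 -50.2]
dial [488.5  -6.8  77. ] [1.4, 1.4] onz42 [486.2 -21.6] [481.6 -28.8]
   at 85 [490.7  -3.9] [488.5  -1.4]
rep [635.2  35.6  96.1] [0.1, 0.1] onz42 [651.9  18.8] [649.2   5.9]
   at 95 [635.5  35.3] [635.5  35. ]
netdot [476.9  97.   80.8] [0.1, 0.1] onz42 [471.3  92.2] [469.5  83.3]
   at 77 [476.3  96.6] [476.2  95.7]
oldfar [614.6 158.6  38.5] [1.1, 1.1] onz42 [612.8 158.6] [615.1 158.9]
oldnear [651.3 -77.4  49.3] [0.3, 0.3] onz42 [654.  -81.6] [653.  -82.9]
keepnear [499.9 -74.3  45.1] [0.2, 0.2] onz42 [499.9 -76. ] [499.4 -76.6]
```

```bash
python3 go.py 471.5 133 130 97.6
```

```text
1.95 [554.1 144.2 297.7] [-179.93   -0.     96.98] 85.5 F [-0.8  0.2  0.7]
[-0.0011, -0.0831, 0.1678, -0.0013, -0.0, -0.0109]
```

Emit:
jog_arm([
  [-0.001, -0.083, 0.168, 0, 0, -0.011, 0],
  [-0.001, -0.083, 0.168, 0, 0, -0.011, 0],
  [-0.001, -0.083, 0.168, 0, 0, -0.011, 0],
  [-0.001, -0.083, 0.168, 0, 0, -0.011, 0],
  [-0.001, -0.083, 0.168, 0, 0, -0.011, 0],
])

```text
time: 2.37
tool_pos: [467.1, 130.5, 124.9]
tcp_rot: [-179.6, 0.0, 97.4]
ft_force: [-1.2, 0.2, -1.2]
finger_gap: 85.2
```

```bash
python3 - <<'E'
from bench import r
from h import *
s=snap(r,"wrist","w3")
E
python3 go.py 471.5 133 50 97.6
```

```text
2.42 [464.9 130.2 122.3] [-1.7931e+02  4.0000e-02  9.7450e+01] 85.3 F [-0.9  0.3 -3.3]
[0.0019, 0.0077, 0.0722, -0.012, 0.0007, -0.0027]
```

View pics/w3.png

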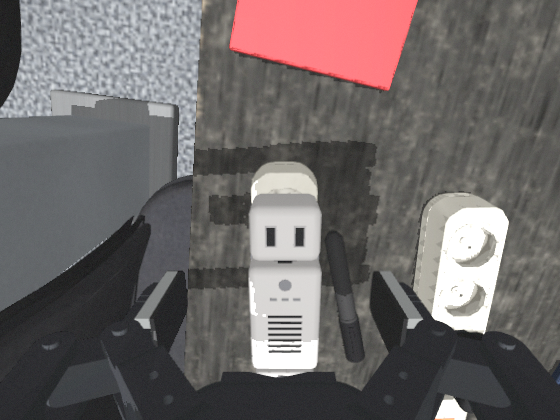

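The USB charger is at (285,228) and the network adapter at (285,315). The jaws straddle both symmetrically. I'll let the arm settle.

Emit:
jog_arm([
  [0, 0, 0, 0, 0, 0, 0],
  [0, 0, 0, 0, 0, 0, 0],
])

```text
time: 2.58
tool_pos: [473.3, 131.6, 132.0]
tcp_rot: [179.9, 0.0, 97.4]
ft_force: [-0.4, 0.3, 0.6]
finger_gap: 85.5
```

```bash
python3 go.py 471.5 133 50 97.6
```

```text
2.58 [473.3 131.6 132. ] [1.7987e+02 1.0000e-02 9.7430e+01] 85.5 F [-0.4  0.3  0.6]
[0.0016, -0.0018, 0.082, 0.0022, 0.0001, -0.0029]
```

Emit:
jog_arm([
  [0.001, 0, 0.02, 0, 0, 0, 0],
  [0.001, 0, 0.04, 0, 0, 0, 0],
  [0.001, 0, 0.058, 0, 0, 0, 0],
  [0.001, 0, 0.07, 0, 0, 0, 0],
  [0.001, 0, 0.075, 0, 0, 0, 0],
])

```text
time: 3.0
tool_pos: [473.3, 132.8, 55.5]
tcp_rot: [179.9, 0.0, 97.4]
ft_force: [-0.8, -0.4, -1.3]
finger_gap: 85.6
```

Emit:
jog_arm([
  [0, 0, 0, 0, 0, 0, 0],
  [0, 0, 0, 0, 0, 0, 0],
  [0, 0, 0, 0, 0, 0, 0],
])

```text
time: 3.25
tool_pos: [473.6, 133.0, 56.9]
tcp_rot: [179.9, -0.0, 97.4]
ft_force: [0.2, -0.2, -0.2]
finger_gap: 85.2
```

```bash
python3 go.py 471.5 133 50 97.6;python3 - <<'E'
from bench import r
from h import *
s=snap(r,"wrist","w4")
E
```

```text
3.25 [473.6 133.   56.9] [ 1.7986e+02 -1.0000e-02  9.7450e+01] 85.2 F [ 0.2 -0.2 -0.2]
[0.0003, -0.0021, 0.0069, 0.0025, -0.0001, -0.0027]
```

View pics/w4.png

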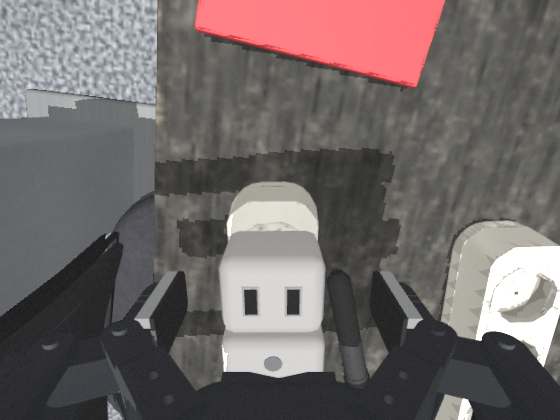

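Emit:
jog_arm([
  [0, -0.002, 0.004, 0, 0, 0, 0],
  [0, -0.002, 0.006, 0, 0, 0, 0.4],
  [0, -0.002, 0.006, 0, 0, 0, 1],
  [0, -0.002, 0.006, 0, 0, 0, 1],
  [0, -0.002, 0.006, 0, 0, 0, 1],
], newtons=40)

```text
time: 3.72
tool_pos: [470.3, 132.6, 49.6]
tcp_rot: [180.0, -0.0, 97.5]
ft_force: [1.3, 0.9, -0.6]
finger_gap: 45.4
```

Emit:
jog_arm([
  [0, 0, 0, 0, 0, 0, 1],
  [0, 0, 0, 0, 0, 0, 1],
  [0, 0, 0, 0, 0, 0, 1],
])

```text
time: 3.97
tool_pos: [470.3, 132.5, 49.4]
tcp_rot: [180.0, -0.0, 97.5]
ft_force: [-0.8, -0.0, 0.3]
finger_gap: 45.4
```

```bash
python3 go.py
```

```text
3.97 [470.3 132.5  49.4] [179.99  -0.    97.45] 45.4 F [-0.8 -0.   0.3]
```

Emit:
jog_arm([
  [0, 0, -0.006, 0, 0, 0, 1],
  [0, 0, -0.018, 0, 0, 0, 1],
  [0, 0, -0.032, 0, 0, 0, 1],
  [0, 0, -0.042, 0, 0, 0, 1],
  [0, 0, -0.045, 0, 0, 0, 1],
])

```text
time: 4.38
tool_pos: [471.8, 132.8, 97.3]
tcp_rot: [179.8, -0.0, 97.5]
ft_force: [0.8, 0.4, -0.0]
finger_gap: 45.7
```

```bash
python3 go.py 621.5 126 92 98.6
```

```text
4.38 [471.8 132.8  97.3] [ 1.7977e+02 -1.0000e-02  9.7450e+01] 45.7 F [ 0.8  0.4 -0. ]
[-0.0262, 0.1475, 0.0059, 0.0041, -0.0001, -0.02]
```

Emit:
jog_arm([
  [-0.005, 0.028, 0, 0, 0, -0.01, 1],
  [-0.012, 0.065, 0, 0, 0, -0.02, 1],
  [-0.019, 0.105, 0, 0, 0, -0.02, 1],
  [-0.024, 0.138, 0, 0, 0, -0.02, 1],
  [-0.026, 0.148, 0, 0, 0, -0.02, 1],
])

```text
time: 4.8
tool_pos: [624.2, 125.3, 94.3]
tcp_rot: [179.9, 0.0, 98.5]
ft_force: [0.4, 0.1, 0.1]
finger_gap: 45.2
```

Emit:
jog_arm([
  [0, 0, 0, 0, 0, 0, 1],
  [0, 0, 0, 0, 0, 0, 1],
  [0, 0, 0, 0, 0, 0, 1],
  [0, 0, 0, 0, 0, 0, 1],
])

```text
time: 5.13
tool_pos: [619.1, 126.1, 94.2]
tcp_rot: [-180.0, -0.0, 98.6]
ft_force: [0.1, 0.2, -0.6]
finger_gap: 45.5
```

```bash
python3 go.py 621.5 126 60 98.6;python3 - <<'E'
from bench import r
from h import *
s=snap(r,"wrist","w5");snap(r,"scene","s5");snap(r,"side","d5")
for n,b in (("s5",(165,145,350,270)),("d5",(210,140,370,260))):
    a=cv2.imread(f"pics/{n}.png")[b[1]:b[3],b[0]:b[2]]; cv2.imwrite(f"pics/{n}c.png",cv2.resize(a,None,fx=4,fy=4,interpolation=cv2.INTER_CUBIC))
E
```

```text
5.13 [619.1 126.1  94.2] [-1.7995e+02 -1.0000e-02  9.8620e+01] 45.5 F [ 0.1  0.2 -0.6]
[-0.0005, 0.0024, 0.0342, -0.0008, -0.0001, 0.0003]
```

View pics/w5.png

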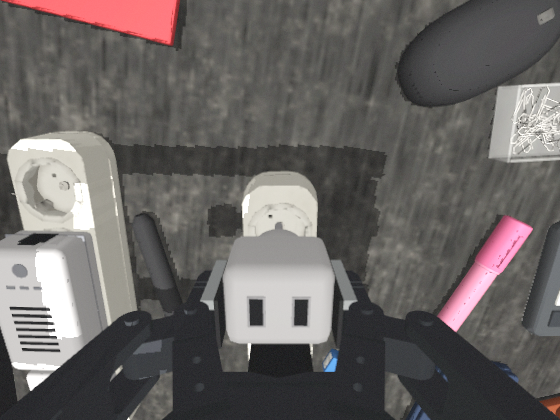

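View pics/d5c.png

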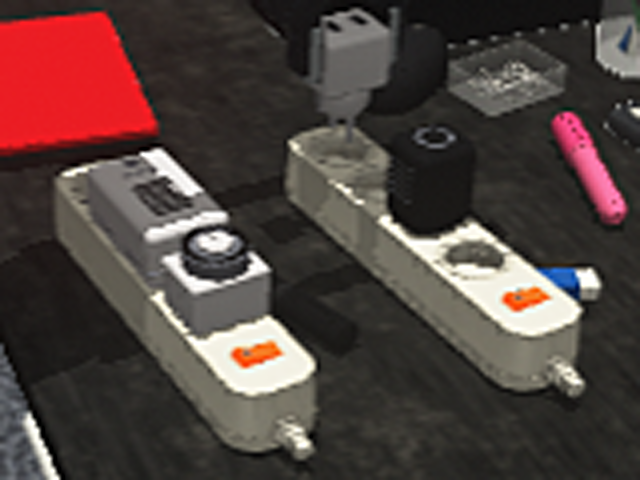

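View pics/s5c.png

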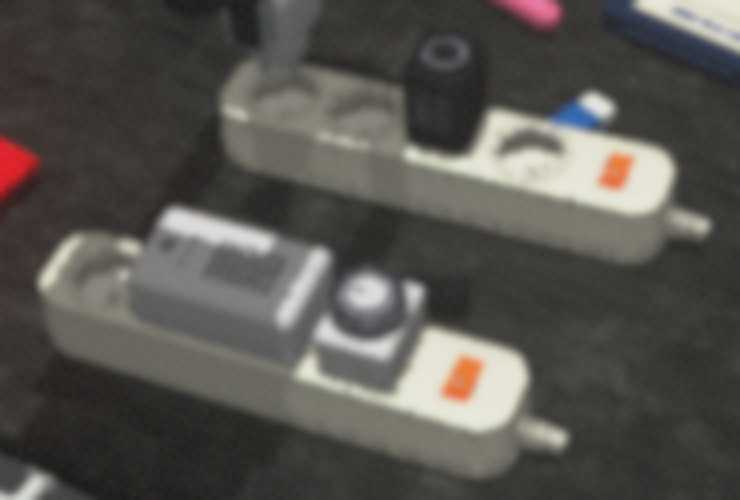

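Emit:
jog_arm([
  [0, 0.0015, 0.006, 0, 0, 0, 1],
  [0, 0.0015, 0.012, 0, 0, 0, 1],
  [0, 0.0015, 0.018, 0, 0, 0, 1],
  [0, 0.0015, 0.023, 0, 0, 0, 1],
  [0, 0.0015, 0.026, 0, 0, 0, 1],
])

```text
time: 5.7
tool_pos: [620.9, 126.0, 66.7]
tcp_rot: [-179.9, -0.0, 98.6]
ft_force: [-0.3, -0.1, -0.6]
finger_gap: 45.8
```

```bash
python3 go.py 621.5 126 50 98.6
```

```text
5.7 [620.9 126.   66.7] [-179.89   -0.     98.59] 45.8 F [-0.3 -0.1 -0.6]
[-0.0001, 0.0006, 0.0167, -0.002, -0.0, -0.0001]
```

Emit:
jog_arm([
  [0, 0.0005, 0.004, 0, 0, 0, 1],
  [0, 0.0005, 0.008, 0, 0, 0, 1],
  [0, 0.0005, 0.012, 0, 0, 0, 1],
  [0, 0.0005, 0.015, 0, 0, 0, 1],
  [0, 0.0005, 0.016, 0, 0, 0, 1],
])

```text
time: 6.12
tool_pos: [621.9, 126.2, 51.5]
tcp_rot: [-180.0, -0.0, 98.6]
ft_force: [-0.2, -0.1, -1.1]
finger_gap: 45.6
```

Emit:
jog_arm([
  [0, 0, 0, 0, 0, 0, 0.6],
  [0, 0, 0, 0, 0, 0, 0],
  [0, 0, 0, 0, 0, 0, 0],
  [0, 0, 0, 0, 0, 0, 0],
  [0, 0, 0, 0, 0, 0, 0],
])

```text
time: 6.53
tool_pos: [622.5, 126.3, 52.7]
tcp_rot: [180.0, 0.0, 98.6]
ft_force: [0.3, 1.2, -0.7]
finger_gap: 85.7
```

Emit:
jog_arm([
  [0, 0, -0.01, 0, 0, 0, 0],
  [0, 0, -0.035, 0, 0, 0, 0],
  [0, 0, -0.065, 0, 0, 0, 0],
  [0, 0, -0.085, 0, 0, 0, 0],
  [0, 0, -0.09, 0, 0, 0, 0],
])

```text
time: 6.95
tool_pos: [625.1, 126.6, 148.6]
tcp_rot: [179.5, 0.0, 98.6]
ft_force: [0.5, 0.2, 1.4]
finger_gap: 85.7
```

```bash
python3 go.py 480.8 63.7 140 97.6; python3 - <<'E'
from bench import r
from h import *
snap(r,"side","d6")
a=cv2.imread(f"pics/d6.png")[140:260,210:370]; cv2.imwrite(f"pics/d6c.png",cv2.resize(a,None,fx=4,fy=4,interpolation=cv2.INTER_CUBIC))
E
```

```text
6.95 [625.1 126.6 148.6] [1.7954e+02 1.0000e-02 9.8600e+01] 85.7 F [0.5 0.2 1.4]
[-0.0406, -0.1522, 0.0073, 0.0081, 0.0002, 0.0174]
```

View pics/d6c.png

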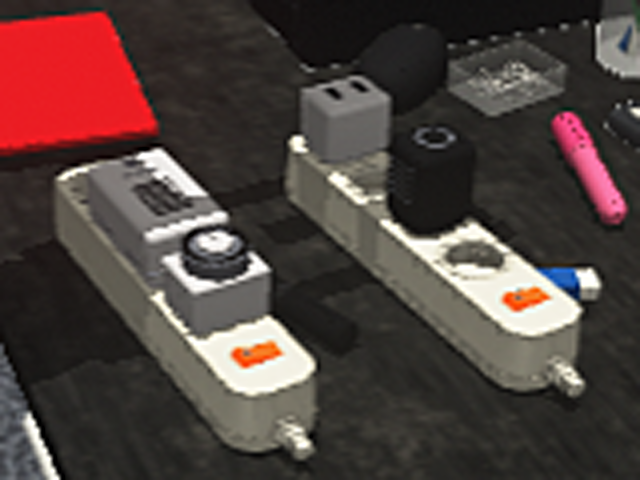

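The charger is seated flat in the old strip's end socket at (345,115). The network adapter is next.

Emit:
jog_arm([
  [-0.008, -0.03, 0, 0, 0, 0.017, 0],
  [-0.019, -0.068, 0, 0, 0, 0.017, 0],
  [-0.03, -0.108, 0, 0, 0, 0.017, 0],
  [-0.038, -0.14, 0, 0, 0, 0.017, 0],
  [-0.0405, -0.149, 0, 0, 0, 0.017, 0],
])

```text
time: 7.42
tool_pos: [475.7, 62.7, 139.6]
tcp_rot: [-179.7, -0.0, 97.6]
ft_force: [-0.5, -0.5, 0.3]
finger_gap: 85.8
```

Emit:
jog_arm([
  [0, 0, 0.01, 0, 0, 0, 0],
  [0, 0, 0.03, 0, 0, 0, 0],
  [0, 0, 0.05, 0, 0, 0, 0],
  [0, 0, 0.06, 0, 0, 0, 0],
  [0, 0, 0.06, 0, 0, 0, 0],
])

```text
time: 7.83
tool_pos: [478.7, 64.0, 78.6]
tcp_rot: [-179.7, -0.0, 97.6]
ft_force: [-0.8, -0.3, -1.0]
finger_gap: 85.3
```

Emit:
jog_arm([
  [0, 0, 0, 0, 0, 0, 0],
  [0, 0, 0, 0, 0, 0, 0],
])

```text
time: 8.0
tool_pos: [481.7, 64.1, 82.9]
tcp_rot: [180.0, 0.0, 97.6]
ft_force: [-0.6, -0.7, 0.2]
finger_gap: 85.0
```

```bash
python3 go.py 480.8 63.7 50 97.6; python3 - <<'E'
from bench import r
from h import *
snap(r,"wrist","w7")
E
```

```text
8.0 [481.7  64.1  82.9] [179.96   0.    97.63] 85.0 F [-0.6 -0.7  0.2]
[-0.0002, -0.001, 0.0329, 0.0006, 0.0, 0.0005]
```

View pics/w7.png

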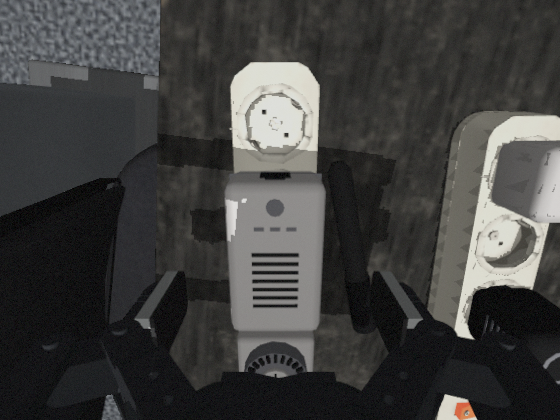

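The network adapter is centred at (275,250), and the now-empty end socket's pin holes are at (264,111) and (286,135). I'll check that socket position.

```bash
python3 - <<'E'
from h import *
a=load("w7")
for p in [(275,123),(264,111),(286,135)]: print(p,onz(ray(a,*p),22).round(1))
for p in [(226,185),(324,185),(232,328),(320,328),(275,174),(275,330),(275,208)]: print(p,onz(ray(a,*p),77).round(1))
E
```

```text
(275, 123) [471.6 133.3  22. ]
(264, 111) [464.  139.4  22. ]
(286, 135) [479.3 127.   22. ]
(226, 185) [452.4 104.5  77. ]
(324, 185) [498.6 110.7  77. ]
(232, 328) [462.3  23.5  77. ]
(320, 328) [510.9  30.   77. ]
(275, 174) [474.8 112.8  77. ]
(275, 330) [486.3  25.4  77. ]
(275, 208) [477.   96.2  77. ]
```

Emit:
jog_arm([
  [0, -0.001, 0.01, 0, 0, 0, 0],
  [0, -0.001, 0.02, 0, 0, 0, 0],
  [0, -0.001, 0.028, 0, 0, 0, 0],
  [0, -0.001, 0.032, 0, 0, 0, 0],
  [0, -0.001, 0.032, 0, 0, 0, 0],
])

```text
time: 8.47
tool_pos: [478.6, 63.8, 48.5]
tcp_rot: [-179.8, -0.0, 97.6]
ft_force: [0.6, -0.4, -0.8]
finger_gap: 85.1
```

Emit:
jog_arm([
  [0, 0, 0, 0, 0, 0, 0.4],
  [0, 0, 0, 0, 0, 0, 1],
  [0, 0, 0, 0, 0, 0, 1],
  [0, 0, 0, 0, 0, 0, 1],
  [0, 0, 0, 0, 0, 0, 1],
], newtons=60)

```text
time: 8.88
tool_pos: [480.7, 63.8, 51.1]
tcp_rot: [179.9, 0.0, 97.6]
ft_force: [0.4, -0.0, 3.0]
finger_gap: 49.0
```

Emit:
jog_arm([
  [0, 0, 0, 0, 0, 0, 1],
  [0, 0, 0, 0, 0, 0, 1],
])

```text
time: 9.05
tool_pos: [480.7, 63.8, 51.0]
tcp_rot: [179.9, 0.0, 97.6]
ft_force: [0.1, -0.5, 5.8]
finger_gap: 49.1
```

Emit:
jog_arm([
  [0, 0, -0.006, 0, 0, 0, 1],
  [0, 0, -0.016, 0, 0, 0, 1],
  [0, 0, -0.028, 0, 0, 0, 1],
  [0, 0, -0.038, 0, 0, 0, 1],
  [0, 0, -0.042, 0, 0, 0, 1],
])

```text
time: 9.47
tool_pos: [481.3, 63.8, 94.9]
tcp_rot: [179.8, 0.0, 97.6]
ft_force: [-0.1, 0.3, -1.1]
finger_gap: 49.0
```

Emit:
jog_arm([
  [0, 0, 0, 0, 0, 0, 1],
  [0, 0, 0, 0, 0, 0, 1],
])

```text
time: 9.63
tool_pos: [480.3, 63.8, 92.8]
tcp_rot: [179.9, 0.0, 97.6]
ft_force: [-0.4, 0.0, -1.7]
finger_gap: 49.2
```

```bash
python3 go.py 468.6 155 92 97.6; python3 - <<'E'
from bench import r
from h import *
snap(r,"side","d8")
a=cv2.imread(f"pics/d8.png")[140:260,210:370]; cv2.imwrite(f"pics/d8c.png",cv2.resize(a,None,fx=4,fy=4,interpolation=cv2.INTER_CUBIC))
E
```

```text
9.63 [480.3  63.8  92.8] [1.7994e+02 1.0000e-02 9.7620e+01] 49.2 F [-0.4  0.  -1.7]
[0.092, 0.0005, 0.0008, 0.0011, 0.0001, 0.0003]
```

View pics/d8c.png

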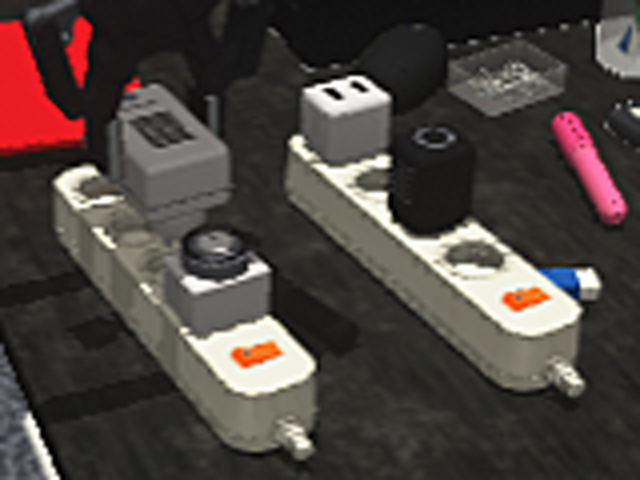

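Emit:
jog_arm([
  [0.015, 0, 0, 0, 0, 0, 1],
  [0.04, 0.0005, 0, 0, 0, 0, 1],
  [0.068, 0.0005, 0, 0, 0, 0, 1],
  [0.086, 0.0005, 0, 0, 0, 0, 1],
  [0.0915, 0.0005, 0, 0, 0, 0, 1],
])

```text
time: 10.1
tool_pos: [467.3, 156.7, 91.5]
tcp_rot: [-179.9, -0.0, 97.7]
ft_force: [-0.2, 0.8, -1.5]
finger_gap: 49.2
```

Emit:
jog_arm([
  [0, 0, 0.004, 0, 0, 0, 1],
  [0, 0, 0.008, 0, 0, 0, 1],
  [0, 0, 0.014, 0, 0, 0, 1],
  [0, 0, 0.019, 0, 0, 0, 1],
  [0, 0, 0.02, 0, 0, 0, 1],
])

```text
time: 10.52
tool_pos: [467.5, 153.5, 70.6]
tcp_rot: [-179.9, 0.0, 97.5]
ft_force: [-0.5, 0.8, -2.5]
finger_gap: 48.8
```

```bash
python3 go.py 468.6 155 50 97.6; python3 - <<'E'
from bench import r
from h import *
snap(r,"side","d9")
a=cv2.imread(f"pics/d9.png")[140:260,210:370]; cv2.imwrite(f"pics/d9c.png",cv2.resize(a,None,fx=4,fy=4,interpolation=cv2.INTER_CUBIC))
E
```

```text
10.52 [467.5 153.5  70.6] [-1.7986e+02  2.0000e-02  9.7550e+01] 48.8 F [-0.5  0.8 -2.5]
[0.0014, 0.0013, 0.0206, -0.0024, 0.0004, -0.0009]
```

View pics/d9c.png

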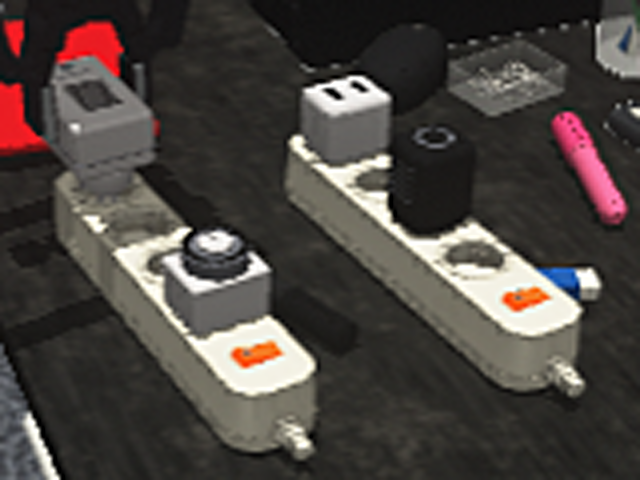

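Aligned over the end socket, with the foot at (105,180) in the crop. I'll lower it with a small correction.

Emit:
jog_arm([
  [0.001, 0.001, 0.003, 0, 0, 0, 1],
  [0.001, 0.001, 0.007, 0, 0, 0, 1],
  [0.001, 0.001, 0.011, 0, 0, 0, 1],
  [0.001, 0.001, 0.015, 0, 0, 0, 1],
  [0.001, 0.001, 0.018, 0, 0, 0, 1],
])

```text
time: 10.98
tool_pos: [469.0, 155.6, 53.7]
tcp_rot: [-180.0, 0.0, 97.6]
ft_force: [-0.4, -0.2, -1.7]
finger_gap: 49.1
```

Emit:
jog_arm([
  [0, 0, 0.001, 0, 0, 0, 1],
  [0, 0, 0.001, 0, 0, 0, 1],
])

```text
time: 11.15
tool_pos: [468.8, 155.6, 52.8]
tcp_rot: [-179.9, 0.0, 97.6]
ft_force: [0.1, -0.2, -1.1]
finger_gap: 49.1
```

Emit:
jog_arm([
  [0, 0, 0.001, 0, 0, 0, 1],
  [0, 0, 0.002, 0, 0, 0, 1],
  [0, 0, 0.002, 0, 0, 0, 0.6],
  [0, 0, 0.002, 0, 0, 0, 0],
  [0, 0, 0.002, 0, 0, 0, 0],
])

```text
time: 11.57
tool_pos: [469.5, 155.7, 51.6]
tcp_rot: [180.0, -0.0, 97.6]
ft_force: [-0.4, 0.1, -0.3]
finger_gap: 71.6
```

Emit:
jog_arm([
  [0, 0, 0, 0, 0, 0, 0],
  [0, 0, -0.01, 0, 0, 0, 0],
  [0, 0, -0.04, 0, 0, 0, 0],
  [0, 0, -0.07, 0, 0, 0, 0],
  [0, 0, -0.085, 0, 0, 0, 0],
])

```text
time: 11.98
tool_pos: [470.9, 156.0, 140.8]
tcp_rot: [179.7, -0.0, 97.6]
ft_force: [1.2, 0.2, 1.2]
finger_gap: 85.4
```

```bash
python3 go.py 621.5 126 137 98.6; python3 - <<'E'
from bench import r
from h import *
snap(r,"side","d10");snap(r,"wrist","w10")
a=cv2.imread(f"pics/d10.png")[140:260,210:370]; cv2.imwrite(f"pics/d10c.png",cv2.resize(a,None,fx=4,fy=4,interpolation=cv2.INTER_CUBIC))
E
```

```text
11.98 [470.9 156.  140.8] [ 1.7974e+02 -2.0000e-02  9.7620e+01] 85.4 F [1.2 0.2 1.2]
[-0.0498, 0.1453, 0.0045, 0.0046, -0.0003, -0.0171]
```

View pics/d10c.png

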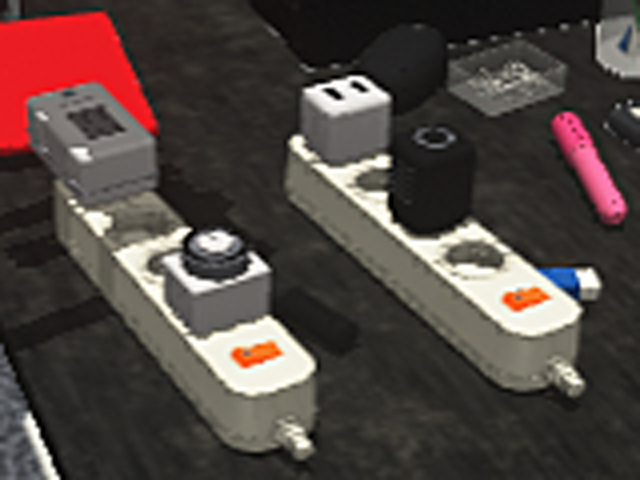

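View pics/w10.png

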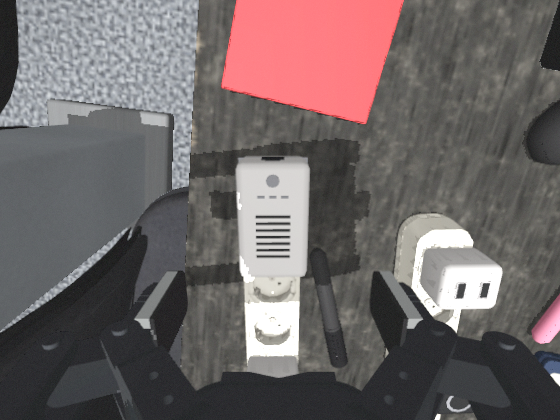

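Seated at (95,140) in the crop. I'll compare its corners with the predicted ones to check for tilt.

```bash
python3 - <<'E'
from h import *
s=load("d10"); im=cv2.imread("pics/d10.png")
def box(o,yaw,yy,w,y0,y1,z0,z1):
    c,n=np.cos(np.radians(yaw)),np.sin(np.radians(yaw)); 
    return [[o[0]+c*x-n*(yy+y),o[1]+n*x+c*(yy+y),z] for z in (z0,z1) for x,y in ((-w/2,y0),(w/2,y0),(w/2,y1),(-w/2,y1))]
S=6;big=cv2.resize(im[145:215,205:305],None,fx=S,fy=S,interpolation=cv2.INTER_CUBIC)
for B,col in ((box((484.7,34.5),7.6,99.5,50,-19,67,42,78),(0,0,255)),(box((484.7,34.5),7.6,-38.5,46,-19,19,41,71),(0,200,0))):
    P=((proj(s,B)-[205,145]+.5)*S).astype(int)
    for i in range(4):
        for a,b in ((i,(i+1)%4),(i+4,(i+1)%4+4),(i,i+4)): cv2.line(big,P[a].tolist(),P[b].tolist(),col,1)
cv2.imwrite("pics/ov10.png",big)
E
```

```text
(no output)
```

View pics/ov10.png

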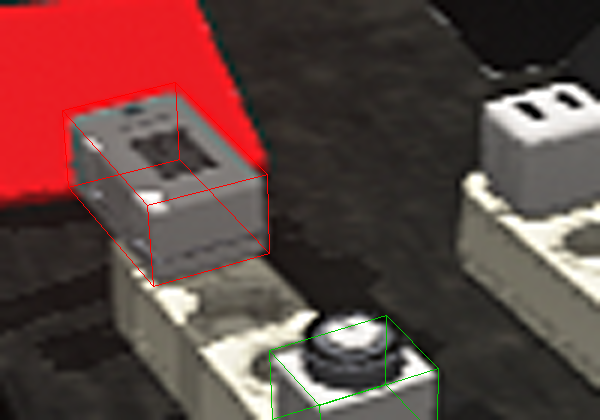

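```bash
python3 - <<'E'
from h import *
s=load("d10")
def box(o,yaw,yy,w,y0,y1,z0,z1):
    c,n=np.cos(np.radians(yaw)),np.sin(np.radians(yaw)); 
    return [[o[0]+c*x-n*(yy+y),o[1]+n*x+c*(yy+y),z] for z in (z0,z1) for x,y in ((-w/2,y0),(w/2,y0),(w/2,y1),(-w/2,y1))]
S=6;out=[]
for f,yy,c in (("side1",7.5,(222,160)),("d10",99.5,(210,152))):
    im=cv2.imread(f"pics/{f}.png");big=cv2.resize(im[c[1]:c[1]+55,c[0]:c[0]+60],None,fx=S,fy=S,interpolation=cv2.INTER_CUBIC)
    P=((proj(s,box((484.7,34.5),7.6,yy,50,-19,67,42,78))-c+.5)*S).astype(int)
    for i in range(4):
        for a,b in ((i,(i+1)%4),(i+4,(i+1)%4+4),(i,i+4)): cv2.line(big,P[a].tolist(),P[b].tolist(),(0,0,255),1)
    out.append(big)
cv2.imwrite("pics/ov10b.png",np.hstack(out))
E
```

```text
(no output)
```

View pics/ov10b.png

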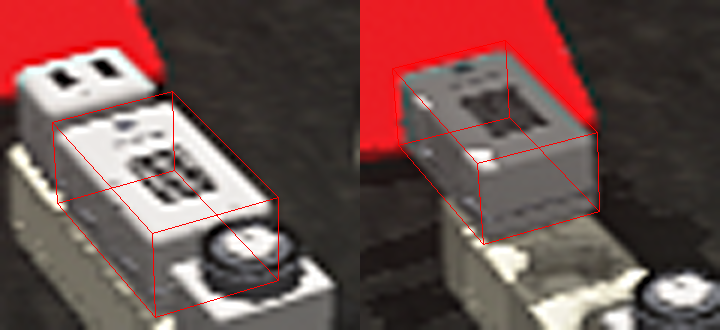

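The overlay offset is identical to the initial seated pose, so the network adapter is seated. Next I'll fetch the USB charger from the old strip's end socket.

Emit:
jog_arm([
  [-0.01, 0.03, 0, 0, 0, -0.017, 0],
  [-0.023, 0.068, 0, 0, 0, -0.017, 0],
  [-0.037, 0.108, 0, 0, 0, -0.017, 0],
  [-0.046, 0.138, 0, 0, 0, -0.017, 0],
  [-0.0495, 0.147, 0, 0, 0, -0.017, 0],
])

```text
time: 12.5
tool_pos: [624.7, 124.6, 135.3]
tcp_rot: [180.0, 0.0, 98.5]
ft_force: [1.1, -0.2, -0.0]
finger_gap: 85.4
```

Emit:
jog_arm([
  [0, 0, 0.005, 0, 0, 0, 0],
  [0, 0, 0.02, 0, 0, 0, 0],
  [0, 0, 0.036, 0, 0, 0, 0],
  [0, 0, 0.046, 0, 0, 0, 0],
  [0, 0, 0.048, 0, 0, 0, 0],
])

```text
time: 12.92
tool_pos: [618.5, 126.1, 84.9]
tcp_rot: [-179.7, -0.0, 98.6]
ft_force: [-0.2, 0.8, 0.5]
finger_gap: 85.4
```

Emit:
jog_arm([
  [0, 0, 0, 0, 0, 0, 0],
  [0, 0, 0, 0, 0, 0, 0],
  [0, 0, 0, 0, 0, 0, 0],
])

```text
time: 13.17
tool_pos: [622.1, 126.3, 89.6]
tcp_rot: [179.9, 0.0, 98.6]
ft_force: [-1.0, 0.4, 0.2]
finger_gap: 85.5
```

```bash
python3 go.py 621.7 126 50.5 98.6; python3 - <<'E'
from bench import r
from h import *
snap(r,"wrist","w11")
E
```

```text
13.17 [622.1 126.3  89.6] [179.9   0.   98.6] 85.5 F [-1.   0.4  0.2]
[-0.0003, -0.0005, 0.0391, 0.0018, 0.0, 0.0001]
```

View pics/w11.png

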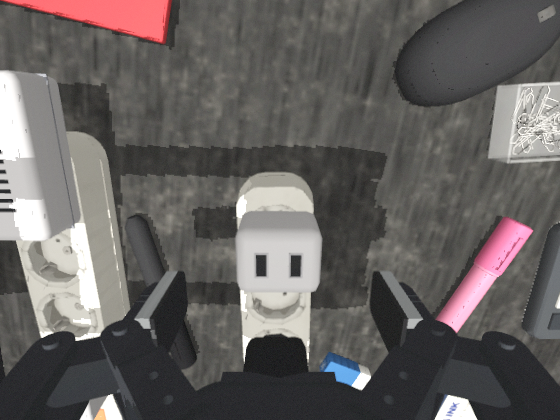

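Emit:
jog_arm([
  [0, 0, 0.01, 0, 0, 0, 0],
  [0, 0, 0.022, 0, 0, 0, 0],
  [0, 0, 0.032, 0, 0, 0, 0],
  [0, 0, 0.037, 0, 0, 0, 0],
  [0, 0, 0.038, 0, 0, 0, 0],
])

```text
time: 13.63
tool_pos: [619.7, 125.8, 47.4]
tcp_rot: [-179.8, -0.0, 98.6]
ft_force: [0.3, 0.1, -0.2]
finger_gap: 85.3
```

Emit:
jog_arm([
  [0, 0, 0, 0, 0, 0, 0.4],
  [0, 0, 0, 0, 0, 0, 1],
  [0, 0, 0, 0, 0, 0, 1],
  [0, 0, 0, 0, 0, 0, 1],
  [0, 0, 0, 0, 0, 0, 1],
], newtons=40)

```text
time: 14.05
tool_pos: [622.1, 126.2, 51.2]
tcp_rot: [179.9, 0.0, 98.6]
ft_force: [-0.8, -0.5, 3.2]
finger_gap: 45.5
```

Emit:
jog_arm([
  [0, 0, 0, 0, 0, 0, 1],
  [0, 0, 0, 0, 0, 0, 1],
])

```text
time: 14.22
tool_pos: [622.1, 126.1, 51.2]
tcp_rot: [179.9, 0.0, 98.6]
ft_force: [-1.1, 1.0, 4.2]
finger_gap: 45.5
```

Emit:
jog_arm([
  [0, 0, -0.006, 0, 0, 0, 1],
  [0, 0, -0.018, 0, 0, 0, 1],
  [0, 0, -0.032, 0, 0, 0, 1],
  [0, 0, -0.042, 0, 0, 0, 1],
  [0, 0, -0.045, 0, 0, 0, 1],
])

```text
time: 14.63
tool_pos: [623.4, 126.3, 99.1]
tcp_rot: [179.7, 0.0, 98.6]
ft_force: [0.4, -0.2, -0.2]
finger_gap: 45.3
```

```bash
python3 go.py 477.6 87.5 94 97.6
```

```text
14.63 [623.4 126.3  99.1] [1.7972e+02 1.0000e-02 9.8600e+01] 45.3 F [ 0.4 -0.2 -0.2]
[-0.0166, -0.15, 0.0044, 0.0049, 0.0001, 0.0174]
```

Emit:
jog_arm([
  [-0.003, -0.028, 0, 0, 0, 0.017, 1],
  [-0.008, -0.065, 0, 0, 0, 0.017, 1],
  [-0.013, -0.105, 0, 0, 0, 0.017, 1],
  [-0.016, -0.138, 0, 0, 0, 0.017, 1],
  [-0.0167, -0.1487, 0, 0, 0, 0.017, 1],
])

```text
time: 15.05
tool_pos: [472.2, 86.6, 94.0]
tcp_rot: [-179.8, 0.0, 97.6]
ft_force: [-0.4, -0.0, -0.6]
finger_gap: 45.4
```

Emit:
jog_arm([
  [0, 0, 0, 0, 0, 0, 1],
  [0, 0, 0.004, 0, 0, 0, 1],
  [0, 0, 0.01, 0, 0, 0, 1],
  [0, 0, 0.015, 0, 0, 0, 1],
  [0, 0, 0.016, 0, 0, 0, 1],
])

```text
time: 15.47
tool_pos: [477.0, 87.4, 78.0]
tcp_rot: [-179.9, -0.0, 97.6]
ft_force: [0.1, 0.9, -0.6]
finger_gap: 45.8
```

```bash
python3 go.py 477.6 87.5 50 97.6; python3 - <<'E'
from bench import r
from h import *
snap(r,"side","d12")
a=cv2.imread(f"pics/d12.png")[140:260,210:370]; cv2.imwrite(f"pics/d12c.png",cv2.resize(a,None,fx=4,fy=4,interpolation=cv2.INTER_CUBIC))
E
```

```text
15.47 [477.   87.4  78. ] [-179.91   -0.     97.63] 45.8 F [ 0.1  0.9 -0.6]
[-0.0, 0.0007, 0.028, -0.0016, -0.0001, 0.0005]
```

View pics/d12c.png

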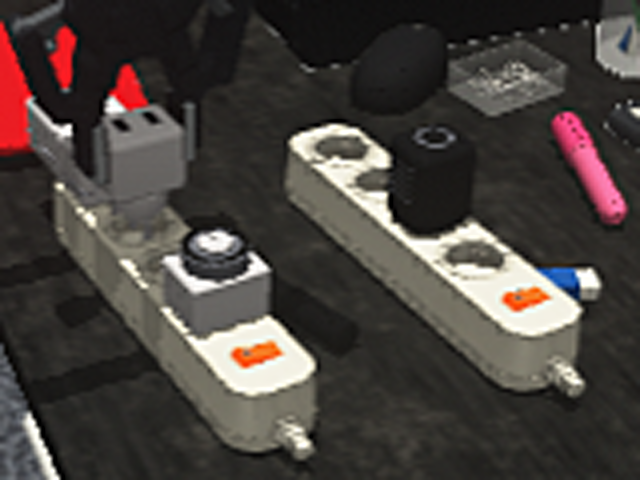

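Emit:
jog_arm([
  [0, 0.0005, 0.005, 0, 0, 0, 1],
  [0, 0.0005, 0.011, 0, 0, 0, 1],
  [0, 0.0005, 0.017, 0, 0, 0, 1],
  [0, 0.0005, 0.022, 0, 0, 0, 1],
  [0, 0.0005, 0.025, 0, 0, 0, 1],
])

```text
time: 15.93
tool_pos: [476.8, 87.4, 53.1]
tcp_rot: [-179.9, -0.0, 97.6]
ft_force: [-0.2, 0.4, -0.5]
finger_gap: 45.5
```

Emit:
jog_arm([
  [0, 0, 0.0005, 0, 0, 0, 1],
  [0, 0, 0.001, 0, 0, 0, 1],
])

```text
time: 16.1
tool_pos: [477.3, 87.4, 53.0]
tcp_rot: [-180.0, -0.0, 97.6]
ft_force: [0.5, -0.7, -0.6]
finger_gap: 45.6
```

Emit:
jog_arm([
  [0, 0, 0.001, 0, 0, 0, 1],
  [0, 0, 0.0015, 0, 0, 0, 1],
  [0, 0, 0.0015, 0, 0, 0, 0.6],
  [0, 0, 0.0015, 0, 0, 0, 0],
  [0, 0, 0.0015, 0, 0, 0, 0],
])

```text
time: 16.52
tool_pos: [477.6, 87.4, 52.1]
tcp_rot: [180.0, 0.0, 97.6]
ft_force: [0.9, 0.1, 0.0]
finger_gap: 68.0
```

Emit:
jog_arm([
  [0, 0, 0, 0, 0, 0, 0],
  [0, 0, -0.01, 0, 0, 0, 0],
  [0, 0, -0.04, 0, 0, 0, 0],
  [0, 0, -0.07, 0, 0, 0, 0],
  [0, 0, -0.09, 0, 0, 0, 0],
])

```text
time: 16.93
tool_pos: [478.4, 87.5, 145.3]
tcp_rot: [179.8, 0.0, 97.6]
ft_force: [0.8, -0.1, -0.3]
finger_gap: 85.3
```

```bash
python3 go.py 635.4 35 141 98.6; python3 - <<'E'
from bench import r
from h import *
snap(r,"side","d13");snap(r,"wrist","w13")
a=cv2.imread(f"pics/d13.png")[140:260,210:370]; cv2.imwrite(f"pics/d13c.png",cv2.resize(a,None,fx=4,fy=4,interpolation=cv2.INTER_CUBIC))
E
```

```text
16.93 [478.4  87.5 145.3] [1.7984e+02 1.0000e-02 9.7620e+01] 85.3 F [ 0.8 -0.1 -0.3]
[-0.0729, 0.1487, 0.0048, 0.0027, 0.0002, -0.017]
```

View pics/d13c.png

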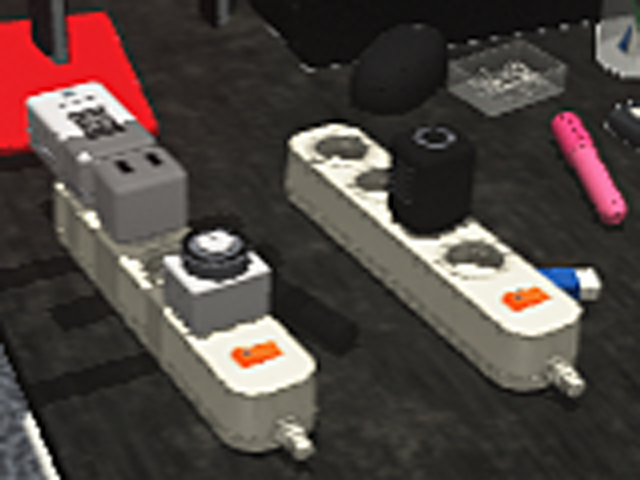

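View pics/w13.png

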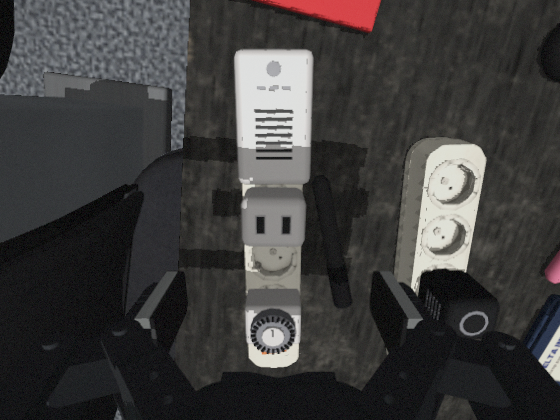

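The USB charger is seated at keep 53.5. Now the repeater.

Emit:
jog_arm([
  [-0.014, 0.028, 0, 0, 0, -0.017, 0],
  [-0.034, 0.068, 0, 0, 0, -0.017, 0],
  [-0.053, 0.108, 0, 0, 0, -0.017, 0],
  [-0.068, 0.139, 0, 0, 0, -0.017, 0],
  [-0.073, 0.149, 0, 0, 0, -0.017, 0],
])

```text
time: 17.45
tool_pos: [638.2, 32.6, 140.3]
tcp_rot: [-180.0, 0.0, 98.5]
ft_force: [0.1, 0.0, -0.3]
finger_gap: 85.5
```

Emit:
jog_arm([
  [0, 0, 0, 0, 0, 0, 0],
  [0, 0, 0.006, 0, 0, 0, 0],
  [0, 0, 0.016, 0, 0, 0, 0],
  [0, 0, 0.025, 0, 0, 0, 0],
  [0, 0, 0.028, 0, 0, 0, 0],
])

```text
time: 17.87
tool_pos: [632.5, 35.5, 111.2]
tcp_rot: [-179.8, -0.0, 98.6]
ft_force: [0.4, 0.6, -0.1]
finger_gap: 85.5
```

Emit:
jog_arm([
  [0, 0, 0, 0, 0, 0, 0],
  [0, 0, 0, 0, 0, 0, 0],
])

```text
time: 18.03
tool_pos: [634.1, 35.2, 113.5]
tcp_rot: [-180.0, -0.0, 98.6]
ft_force: [-0.7, 0.3, 0.7]
finger_gap: 85.2
```

```bash
python3 go.py 635.4 35 60 98.6; python3 - <<'E'
from bench import r
from h import *
snap(r,"wrist","w14")
E
```

```text
18.03 [634.1  35.2 113.5] [-1.7995e+02 -1.0000e-02  9.8620e+01] 85.2 F [-0.7  0.3  0.7]
[-0.0004, 0.0014, 0.0535, -0.0008, -0.0001, 0.0004]
```

View pics/w14.png

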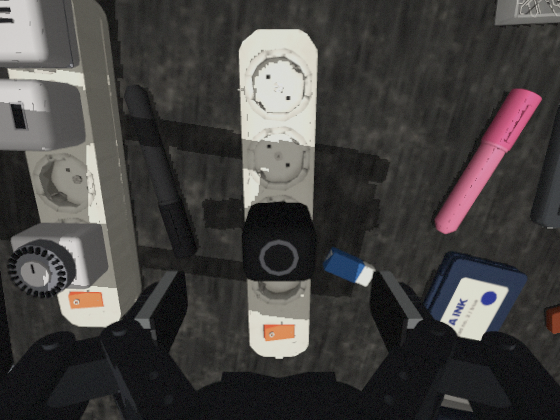

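Emit:
jog_arm([
  [0, 0.0007, 0.012, 0, 0, 0, 0],
  [0, 0.0007, 0.028, 0, 0, 0, 0],
  [0, 0.0007, 0.042, 0, 0, 0, 0],
  [0, 0.0007, 0.051, 0, 0, 0, 0],
  [0, 0.0007, 0.053, 0, 0, 0, 0],
])

```text
time: 18.5
tool_pos: [633.6, 34.9, 57.6]
tcp_rot: [-179.8, -0.0, 98.6]
ft_force: [-0.5, 0.6, 0.2]
finger_gap: 85.7
```

Emit:
jog_arm([
  [0, 0, 0, 0, 0, 0, 0.4],
  [0, 0, 0, 0, 0, 0, 1],
  [0, 0, 0, 0, 0, 0, 1],
  [0, 0, 0, 0, 0, 0, 1],
  [0, 0, 0, 0, 0, 0, 1],
], newtons=40)

```text
time: 18.92
tool_pos: [636.3, 34.9, 62.0]
tcp_rot: [179.9, 0.0, 98.6]
ft_force: [-0.6, 0.4, 3.1]
finger_gap: 41.4
```

Emit:
jog_arm([
  [0, 0, 0, 0, 0, 0, 1],
  [0, 0, 0, 0, 0, 0, 1],
  [0, 0, 0, 0, 0, 0, 1],
])

```text
time: 19.17
tool_pos: [636.3, 34.9, 62.0]
tcp_rot: [179.9, 0.0, 98.6]
ft_force: [-1.3, 0.3, 5.7]
finger_gap: 41.5
```

Emit:
jog_arm([
  [0, 0, -0.006, 0, 0, 0, 1],
  [0, 0, -0.02, 0, 0, 0, 1],
  [0, 0, -0.04, 0, 0, 0, 1],
  [0, 0, -0.058, 0, 0, 0, 1],
  [0, 0, -0.065, 0, 0, 0, 1],
])

```text
time: 19.58
tool_pos: [637.3, 34.9, 130.0]
tcp_rot: [179.7, 0.0, 98.6]
ft_force: [0.7, 1.2, 0.5]
finger_gap: 41.5
```

```bash
python3 go.py 483.7 41.9 125 97.6
```

```text
19.58 [637.3  34.9 130. ] [1.7974e+02 5.0000e-02 9.8600e+01] 41.5 F [0.7 1.2 0.5]
[0.0298, -0.1508, 0.0043, 0.0046, 0.0008, 0.0174]
```

Emit:
jog_arm([
  [0.005, -0.028, 0, 0, 0, 0.017, 1],
  [0.013, -0.066, 0, 0, 0, 0.017, 1],
  [0.021, -0.106, 0, 0, 0, 0.017, 1],
  [0.027, -0.139, 0, 0, 0, 0.017, 1],
  [0.0296, -0.1498, 0, 0, 0, 0.017, 1],
])

```text
time: 20.0
tool_pos: [478.0, 42.1, 124.3]
tcp_rot: [-179.7, -0.0, 97.6]
ft_force: [-1.0, -0.0, -1.2]
finger_gap: 41.3
```

Emit:
jog_arm([
  [0, 0, 0, 0, 0, 0, 1],
  [0, 0, 0, 0, 0, 0, 1],
  [0, 0, 0, 0, 0, 0, 1],
  [0, 0, 0, 0, 0, 0, 1],
])

```text
time: 20.33
tool_pos: [484.2, 41.7, 126.3]
tcp_rot: [179.9, 0.0, 97.6]
ft_force: [-0.9, -0.0, -1.6]
finger_gap: 41.4
```

```bash
python3 go.py 483.7 41.9 62 97.6; python3 - <<'E'
from bench import r
from h import *
snap(r,"side","d15")
a=cv2.imread(f"pics/d15.png")[140:260,210:370]; cv2.imwrite(f"pics/d15c.png",cv2.resize(a,None,fx=4,fy=4,interpolation=cv2.INTER_CUBIC))
E
```

```text
20.33 [484.2  41.7 126.3] [1.7994e+02 1.0000e-02 9.7610e+01] 41.4 F [-0.9 -0.  -1.6]
[0.0003, -0.0006, 0.0643, 0.0011, 0.0002, 0.0002]
```

View pics/d15c.png

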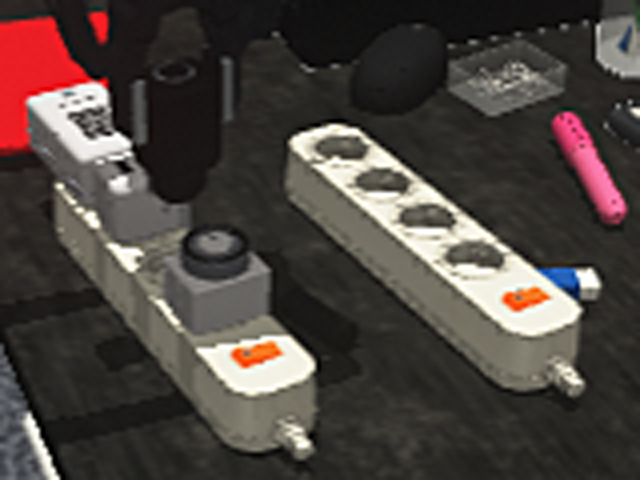

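Emit:
jog_arm([
  [0, -0.0004, 0.006, 0, 0, 0, 1],
  [0, -0.0004, 0.015, 0, 0, 0, 1],
  [0, -0.0004, 0.024, 0, 0, 0, 1],
  [0, -0.0004, 0.032, 0, 0, 0, 1],
  [0, -0.0004, 0.036, 0, 0, 0, 1],
])

```text
time: 20.8
tool_pos: [481.3, 41.8, 87.5]
tcp_rot: [-179.8, -0.0, 97.6]
ft_force: [0.2, 0.5, -1.4]
finger_gap: 42.0
```

Emit:
jog_arm([
  [0, 0, 0.004, 0, 0, 0, 1],
  [0, 0, 0.01, 0, 0, 0, 1],
  [0, 0, 0.016, 0, 0, 0, 1],
  [0, 0, 0.022, 0, 0, 0, 1],
  [0, 0, 0.025, 0, 0, 0, 1],
])

```text
time: 21.22
tool_pos: [482.1, 41.8, 63.8]
tcp_rot: [-180.0, -0.0, 97.6]
ft_force: [0.1, -0.5, -1.6]
finger_gap: 41.5
```

Emit:
jog_arm([
  [0, 0, 0.001, 0, 0, 0, 1],
  [0, 0, 0.001, 0, 0, 0, 1],
])

```text
time: 21.38
tool_pos: [482.4, 41.8, 63.5]
tcp_rot: [-180.0, -0.0, 97.6]
ft_force: [-0.1, -0.1, -1.3]
finger_gap: 41.6
```

Emit:
jog_arm([
  [0, 0, 0.001, 0, 0, 0, 1],
  [0, 0, 0.0015, 0, 0, 0, 1],
  [0, 0, 0.0015, 0, 0, 0, 0.6],
  [0, 0, 0.0015, 0, 0, 0, 0],
  [0, 0, 0.0015, 0, 0, 0, 0],
])

```text
time: 21.8
tool_pos: [482.8, 41.8, 62.6]
tcp_rot: [180.0, 0.0, 97.6]
ft_force: [0.6, -0.4, 0.3]
finger_gap: 64.6
```

Emit:
jog_arm([
  [0, 0, 0, 0, 0, 0, 0],
  [0, 0, -0.01, 0, 0, 0, 0],
  [0, 0, -0.04, 0, 0, 0, 0],
  [0, 0, -0.08, 0, 0, 0, 0],
  [0, 0, -0.12, 0, 0, 0, 0],
])

```text
time: 22.22
tool_pos: [481.4, 41.8, 183.5]
tcp_rot: [-179.9, -0.0, 97.6]
ft_force: [1.4, -0.2, -0.2]
finger_gap: 85.3
```

Emit:
jog_arm([
  [0, 0, -0.03, 0, 0, 0, 0],
  [0.03, 0.02, -0.07, 0, 0, 0, 0],
  [0.03, 0.02, -0.1, 0, 0, 0, 0],
  [0.03, 0.02, -0.1, 0, 0, 0, 0],
  [0.03, 0.02, -0.1, 0, 0, 0, 0],
])

```text
time: 22.63
tool_pos: [500.1, 74.7, 286.5]
tcp_rot: [179.6, 0.0, 97.7]
ft_force: [-0.4, -0.2, -0.3]
finger_gap: 85.6
```

```bash
python3 go.py; python3 - <<'E'
from bench import r
from h import *
d=snap(r,"side","d16");sc=snap(r,"scene","s16");w=snap(r,"wrist","w16")
def box(o,yaw,yy,w,y0,y1,z0,z1):
    c,n=np.cos(np.radians(yaw)),np.sin(np.radians(yaw)); 
    return [[o[0]+c*x-n*(yy+y),o[1]+n*x+c*(yy+y),z] for z in (z0,z1) for x,y in ((-w/2,y0),(w/2,y0),(w/2,y1),(-w/2,y1))]
S=6
for f,s,c,m in (("d16",d,(210,145),(100,90)),("w16",w,None,None)):
    im=cv2.imread(f"pics/{f}.png")
    BB=[box((484.7,34.5),7.6,*q) for q in ((99.5,50,-19,67,42,77),(53.5,46,-19,19,41,81),(7.5,42,-18,18,41,95),(-38.5,46,-19,19,41,71))]
    if c is None:
        P=np.vstack([proj(s,B) for B in BB]);c=(P.min(0)-10).astype(int);m=(P.max(0)-P.min(0)+20).astype(int);S=4 if m.max()>100 else 6; S=min(S,600/m[1],800/m[0])
    big=cv2.resize(im[c[1]:c[1]+m[1],c[0]:c[0]+m[0]],None,fx=S,fy=S,interpolation=cv2.INTER_CUBIC); raw=big.copy()
    for B in BB:
        P=((proj(s,B)-c+.5)*S).astype(int)
        for i in range(4):
            for a,b in ((i+4,(i+1)%4+4),)+(((i,(i+1)%4),(i,i+4)) if f=="d16" else ()): cv2.line(big,P[a].tolist(),P[b].tolist(),(0,0,255),1)
    cv2.imwrite(f"pics/ov_{f}.png",big)
E
```

```text
22.63 [500.1  74.7 286.5] [1.7962e+02 3.0000e-02 9.7680e+01] 85.6 F [-0.4 -0.2 -0.3]
```

View pics/ov_d16.png

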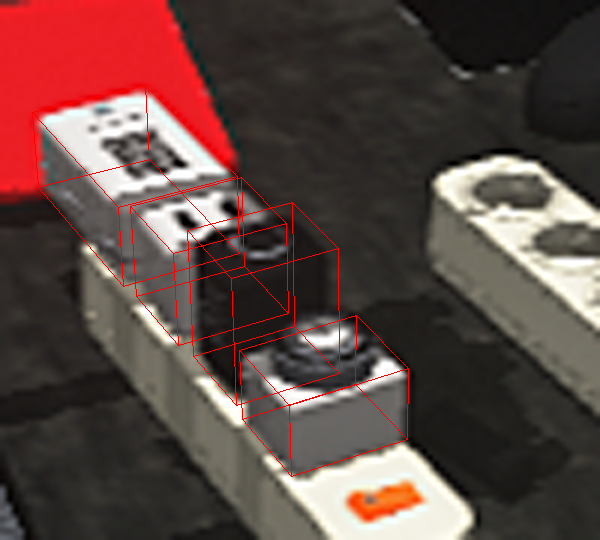

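View pics/ov_w16.png

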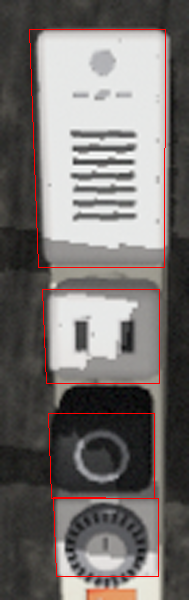

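All four match the predicted seated outlines in both the side and wrist views, and the arm is clear.

Emit:
jog_arm([
  [0, 0, 0, 0, 0, 0, 0],
  [0, 0, 0, 0, 0, 0, 0],
  [0, 0, 0, 0, 0, 0, 0],
])

```text
time: 23.03
tool_pos: [497.8, 73.9, 281.2]
tcp_rot: [-179.9, -0.0, 97.6]
ft_force: [-0.2, 0.2, 0.2]
finger_gap: 85.9
```

```bash
python3 -c "
from bench import r
print(r.sense()['time']); print(r.hand_in())"
```

```text
23.0333
the job is handed in; nothing more can be done
None
```

All four adapters are now in the staying strip, and I handed the job in at 23 s of the 88 s allowed.

- **Moves:** I parked the USB charger in the outgoing strip's end socket, then moved the network adapter to the staying strip's end socket, with its body over the end. The charger then went into 53.5 and the repeater into 7.5. The timer stayed at -38.5.
- **Last checks:** After the last release I drew predicted seated outlines over the side and wrist pictures. All four adapters lined up to within a pixel or two, upright and square. The far edge of the network adapter sits about 1.5 px inside its outline, but it did so in its first seat too, so I put that down to its rounded edges.
- **Forces:** The force readings I saw stayed below 6 N. The gripper was open and about 190 mm above the tallest adapter at hand-in.
- **Disagreements:** Heights from the scene and side cameras came out 4–10 mm low. I used the wrist-camera pair instead, which mostly agreed with the given sizes to within about 4 mm. The exceptions were the dial and one strip end, 7–8 mm off, and I did not act on those heights. No final check failed.

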